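# Change over the test manifold

## Robot

A 6-joint arm with a two-finger parallel gripper is mounted at the origin on a cart in front of the work surface, level with it; the furniture and walls round the work are solid. World frame = base frame: x ahead of the robot, y to its left, z up, the work surface at z = 0. Lengths are in m, angles in rad, forces in N, time in s.
With the tool pointing down it reaches from about 0.275 to 0.825 m from the base axis. Payload 4.9 kg.
Tool frame: the origin (TCP) lies midway between the tips of the shut fingers; the grasp point (between the pads) lies 19 mm behind it (grip_point_offset is the distance from the TCP to the grasp point, in m); z points along the fingers, y is the line along which they close (so a half turn about z gives the same grasp; the last joint's range is limited). The gripper opens to 85 mm and grips with 20 to 120 N. Pads are 22 mm wide; open, the fingers measure 114 mm over their backs; the gripper's body (76 mm by 85 mm) begins 54 mm behind the grasp point. The pads swing forward as they close: fully open they stand 13 mm farther back than shut.
Start: joints at [-1.403, 0.326, -0.193, 1.052, 0, 1.437], TCP at [0.163, -0.525, 0.231] pointing down, gripper open.
Joint ranges: [-2.65, 2.65], [-0.97, 1.79], [-1.3, 1.35], [-1.93, 2.1], [-1.47, 1.37], [-3.14, 3.14]. Speed limits (rad/s): [2.57, 2.57, 3.14, 3.14, 3.14, 3.14].

## Interface

Orientations are given as a rotation vector (axis times angle).
In Python, from cell import * gives the robot as it stands. Calls block until the motion is done:
- movep(position, orientation): joint-space move of the TCP to a pose.
- move_l(position, velocity=0.15, rot=None, until_force=None): straight line of the TCP; rot=None keeps the orientation; velocity is the mean speed in m/s. With until_force (N) it stops when the force on the tool has changed by that much, and returns True; else False.
- set_joints(angles): joint-space move.
- let_go() and grab(newtons=None): open the fingers fully, or close them until they stop; newtons is the grip in N (None keeps the last).
- sleep(seconds).
- ik(position, orientation): joint angles nearest the present ones, or None.
- get_state(): the state.
- grab_frame(name): name is "scene" or "top"; returns a dict with "img" (384x512x3 uint8, red, green, blue), "fx", "fy", "cx", "cy" (pixels), "cam_to_world" (4x4, takes a point from camera to world coordinates). Camera axes: x right, y down, z forward; pixel columns grow to the right and rows downward; lengths in m; the calibration is good to about 2 mm. A picture is of the moment at which its call begins. There is no depth.
A pose or a line that the arm cannot do raises MotionError and nothing moves.
- sign_off(): hands the job in; it is judged then, once.
Trained networks look in the newest picture that a camera, given by its name, has taken for a name from the list of things; names that differ only in an ending like _2 or _b are one class to them, and where a whole thing is asked for, a point or a joint stands for the part that bears it (a point fixed in the world has none). Each returns a list of dicts, best first, with "score" (0 to 1); they miss things now and then, are a little off and sometimes report something else, mostly with a low value. They report only what shows in the picture. A call takes as long as a camera call.
- spot_in(camera, name): "centre" ([column, row] in pixels, amid what is visible of it).
- silhouettes(camera, name): "mask" (384x512 bool, what is visible of it) and "centre" ([column, row] in pixels, amid what is visible of it).
- tip_of(camera, name): "centre" ([column, row] in pixels: a listed point, or the origin of a listed thing).
The state is a dict: "clock": time; "q": joint angles; "joint_velocities": joint speeds; "tau": joint torques, N m; "position": TCP position; "eef_rot": TCP orientation; "contact_force": force on the tool from outside, world axes, zero at the start; "wrist_torque": the same for the moment, N m; "finger_gap": opening from 0.0 (shut) to 1.0 (fully open); "grasp_force": force on a finger pad.
Only numpy, scipy, OpenCV 4.12 (cv2) and the standard library are available. Lean on these libraries where they do the work, as an engineer would, in place of code of your own. Each camera call takes 0.05 s, during which the arm holds its last target. There are 200 camera calls.

## Task

The test manifold on the bench has two lever ball valves: one is open, its lever lying along (or nearly along) its outlet pipe, and the other is shut, its lever square across the pipe. Change over the lines: with a fingertip push the open valve's lever round until that valve is fully shut, and only then push the other valve's lever round until it is half open, its lever at about 45 degrees to its pipe. Only push the levers, gently and without forcing them against their stops; do not pinch or lift anything, and leave the loose things around the manifold where they are.

Things in the scene. Friction and masses are not known exactly. Their poses are not given: they have to be found in the camera images.
- manifold: Test manifold fixed to the bench: grey plate 210 (x) by 340 (y) by 12 mm with two brass ball valves. Origin on the bench top midway between the lever axes (at y +80 and -80 mm); z up; both outlet pipes run along its -x, roughly to the robot, out to x -120 mm, tops 35 mm above the bench. A supply pipe lies across at x 75 mm. Apart from the levers nothing on it is higher than 42 mm.
- duty_pivot (a point): Point on the vertical turning axis of the lever of the valve that is open at the start (left or right one, it varies), 52 mm above the bench top. Its -y axis points level along the outlet pipe, +x is level and square to the pipe, z up.
- duty_valve_lever (a joint): Angle of that valve's red lever: 0 = fully open, lever along the pivot point's -y (over the outlet pipe); 1.571 = fully shut, along its +x; grows anticlockwise seen from above; hard stops at both ends; light friction (0.03 N m), no spring, stays where left. Starts at 0 to 0.3.
- duty_tip (a point): Middle of that lever's free end, 55 mm above the bench top. The lever is a straight flat bar 14 mm wide and 6 mm thick whose free end is 68 mm from the axis; it rises outward: its outer 25 mm fills heights of about 50 to 58 mm above the bench, with free air below down to the pipes (35 mm) or the plate (12 mm).
- standby_pivot (a point): Point on the vertical turning axis of the lever of the valve that is shut at the start (left or right one, it varies), 52 mm above the bench top. Its -y axis points level along the outlet pipe, +x is level and square to the pipe, z up.
- standby_valve_lever (a joint): Angle of that valve's red lever: 0 = fully open, lever along the pivot point's -y (over the outlet pipe); 1.571 = fully shut, along its +x; grows anticlockwise seen from above; hard stops at both ends; light friction (0.03 N m), no spring, stays where left. Starts at 1.50 to 1.571.
- standby_tip (a point): Middle of that lever's free end, 55 mm above the bench top. The lever is a straight flat bar 14 mm wide and 6 mm thick whose free end is 68 mm from the axis; it rises outward: its outer 25 mm fills heights of about 50 to 58 mm above the bench, with free air below down to the pipes (35 mm) or the plate (12 mm).
- tin: Food tin 57 mm across, 72 mm tall, loose, left of the manifold; origin at the centre of its underside. Leave alone.
- loose_bearing: Ball bearing 47 mm across, 14 mm thick, loose, right of the manifold; origin at the centre of its underside. Leave alone.
- loose_nut: Hex nut 27 mm, 12 mm high, loose, in front of the manifold; origin at the centre of its underside. Leave alone.

How it is judged:
On the way, in this order (a step that is already met when the one before it is completed fails the run):
1. the valve that was open is fully shut while the other is still shut (value of joint duty_valve_lever above 1.45 rad and value of joint standby_valve_lever above 1.3 rad), for 0.2 s.
2. the other valve is half open (value of joint standby_valve_lever between 0.575 and 0.995 rad and value of joint duty_valve_lever above 1.45 rad), for 0.2 s.
At the end, for the whole second after the job is handed in: The valve that was open at the start is fully shut (lever within 7 degrees of its shut stop), the other one is half open (lever 45 degrees from the pipe, within 12 degrees), both levers at rest, and the tin, bearing and nut lie within 20 mm of where they were (all of step 2 and velocity of joint duty_valve_lever between -0.05 and 0.05 rad/s and velocity of joint standby_valve_lever between -0.05 and 0.05 rad/s and distance of each of tin, loose_bearing, loose_nut from where it was at the start of the episode below 0.02 m); the robot touches nothing.
It fails at once if the second valve is opened (more than 15 degrees) before the first is shut (value of joint standby_valve_lever below 1.3 rad and value of joint duty_valve_lever below 1.4 rad).
It fails at once if a loose thing beside the manifold is moved by more than 20 mm or lifted (not (distance of each of tin, loose_bearing, loose_nut from where it was at the start of the episode below 0.02 m)).
It fails at once if a lever is pinched or forced with more than 40 N (contact force between the fingers and duty_valve above 40 N or contact force between the fingers and standby_valve above 40 N).
It also fails if it takes over 51 s, if anything falls off the work surface, if the arm or the gripper's body presses on something with over 40 N, if the wrist force passes 120 N, or if a joint passes its speed limit or range.

## Working session

There is one attempt and no reset: what is moved stays moved. The work goes in short steps, each a Python script; the robot and the scene stay as the last script left them, time stands still between calls to the robot, and variables do not carry over. Pictures are saved under pics/ and viewed, at most 10 in all, crops included, and the job is handed in when it is done.

```bash
mkdir -p pics; ls; cat > h.py <<'E'
from cell import *
import numpy as np, cv2
def px2w(f,c,z):
    T=np.array(f["cam_to_world"]); d=T[:3,:3]@np.array([(c[0]-f["cx"])/f["fx"],(c[1]-f["cy"])/f["fy"],1])
    return T[:3,3]+d*(z-T[2,3])/d[2]
E
python3 - <<'E'
from h import *
ims=[]
for cam in ["top","scene"]:
    f=grab_frame(cam); cv2.imwrite(f"pics/{cam}0.png",f["img"][:,:,::-1])
    for n,z in [("duty_pivot",.052),("duty_tip",.055),("standby_pivot",.052),("standby_tip",.055),("manifold",0),("tin",0),("loose_bearing",0),("loose_nut",0)]:
        for r in tip_of(cam,n)[:2]: print(cam,n,round(r["score"],2),np.round(r["centre"],1),np.round(px2w(f,r["centre"],z),4))
s=get_state();print(s["clock"],s["position"],s["eef_rot"])
E
```

```text
pics
top duty_pivot 0.92 [286.8 168.6] [0.594 0.014 0.052]
top duty_tip 0.65 [298.4 199.1] [ 0.5232 -0.0101  0.055 ]
top standby_pivot 0.87 [219.2 183.7] [0.5621 0.1691 0.052 ]
top standby_pivot 0.42 [165.7 217.6] [0.487  0.2911 0.052 ]
top standby_tip 0.66 [249.5 178.7] [0.5719 0.0997 0.055 ]
top manifold 0.63 [254.4 180.6] [0.5748 0.0891 0.    ]
top tin 0.63 [167.2 216.2] [0.4929 0.299  0.    ]
top loose_bearing 0.57 [346.8 182.4] [ 0.5662 -0.1327  0.    ]
top loose_nut 0.61 [259.9 237.2] [0.4391 0.0784 0.    ]
scene duty_pivot 0.87 [277.9 175.5] [0.584  0.0078 0.052 ]
scene duty_tip 0.68 [303.8 185.8] [ 0.512 -0.015  0.055]
scene standby_pivot 0.67 [228.2 203.2] [0.5521 0.1674 0.052 ]
scene standby_tip 0.42 [245.5 189. ] [0.5744 0.1075 0.055 ]
scene manifold 0.88 [253.7 204.2] [0.576 0.083 0.   ]
scene manifold 0.41 [246.5 189.6] [0.637  0.0646 0.    ]
scene tin 0.84 [185.8 260.8] [0.4893 0.3073 0.    ]
scene loose_bearing 0.58 [322.4 180.5] [ 0.5656 -0.1249  0.    ]
scene loose_nut 0.58 [288.5 238. ] [0.4318 0.0865 0.    ]
0.9 [ 0.16349298 -0.52517299  0.23129987] [ 3.10584266e+00  4.72233988e-01 -1.70304603e-05]
```

View pics/top0.png

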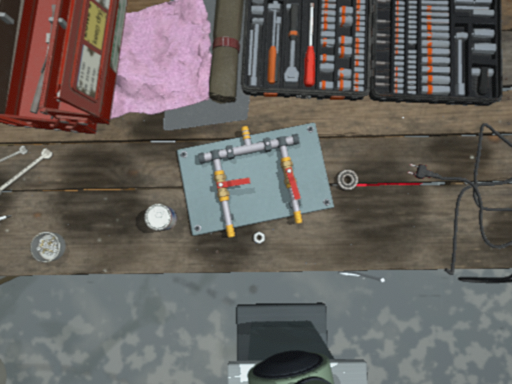

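View pics/scene0.png

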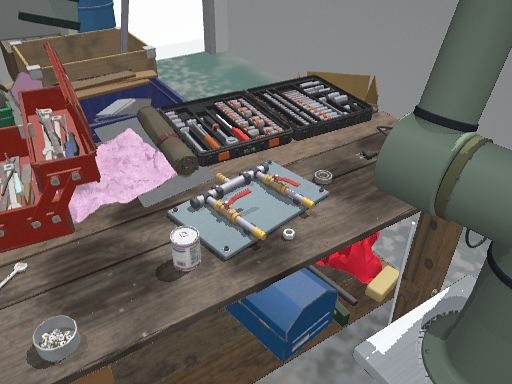

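The duty valve is the right one: its lever runs from about (286,168) to (298,199), nearly along the pipe. The standby valve is the left one, with its lever square across from (219,184) to (250,179). The tin is at (160,217), the nut at (260,237) and the bearing at (347,180), all clear of both levers. The manifold's yaw is about 0.2.

```bash
cat >> h.py <<'E'
psi=0.2; PD=np.array([.590,.012]); PS=np.array([.558,.168]); Z=.046
def pose(P,th,off,z=Z,r=.056,flip=0):
    a=psi+np.pi+th; u=np.array([np.cos(a),np.sin(a)]); n=np.array([-u[1],u[0]])
    b=(a+np.pi/2+flip*np.pi)
    b=(b+np.pi)%(2*np.pi)-np.pi
    return [*(P+r*u+off*n),z], [np.pi*np.cos(b/2),np.pi*np.sin(b/2),0]
E
python3 - <<'E'
from h import *
for nm,P,ths,off in [("d",PD,np.linspace(0,1.65,6),-.018),("s",PS,np.linspace(1.57,.7,5),.018)]:
  for fl in (0,1):
    for t in ths:
        q=ik(*pose(P,t,off,flip=fl)); print(nm,fl,round(t,2),None if q is None else np.round(q,2))
E
```

```text
d 0 0.0 [-0.1   0.49 -0.47  0.6   0.   -1.87]
d 0 0.33 [-0.14  0.49 -0.47  0.61  0.   -2.24]
d 0 0.66 [-0.17  0.5  -0.45  0.61  0.   -2.6 ]
d 0 0.99 [-0.19  0.52 -0.42  0.63  0.   -2.95]
d 0 1.32 [-0.2   0.55 -0.37  0.65  0.    2.99]
d 0 1.65 [-0.2   0.58 -0.31  0.68  0.    2.66]
d 1 0.0 [-0.1   0.49 -0.47  0.6   0.    1.27]
d 1 0.33 [-0.14  0.49 -0.47  0.61  0.    0.9 ]
d 1 0.66 [-0.17  0.5  -0.45  0.61  0.    0.54]
d 1 0.99 [-0.19  0.52 -0.42  0.63  0.    0.19]
d 1 1.32 [-0.2   0.55 -0.37  0.65  0.   -0.15]
d 1 1.65 [-0.2   0.58 -0.31  0.68  0.   -0.48]
s 0 1.57 [ 0.07  0.59 -0.29  0.69  0.    3.02]
s 0 1.35 [ 0.07  0.57 -0.33  0.67  0.   -3.06]
s 0 1.14 [ 0.06  0.55 -0.36  0.66  0.   -2.84]
s 0 0.92 [ 0.07  0.53 -0.4   0.64  0.   -2.62]
s 0 0.7 [ 0.07  0.52 -0.43  0.63  0.   -2.4 ]
s 1 1.57 [ 0.07  0.59 -0.29  0.69  0.   -0.13]
s 1 1.35 [ 0.07  0.57 -0.33  0.67  0.    0.08]
s 1 1.14 [ 0.06  0.55 -0.36  0.66  0.    0.3 ]
s 1 0.92 [ 0.07  0.53 -0.4   0.64  0.    0.52]
s 1 0.7 [ 0.07  0.52 -0.43  0.63  0.    0.74]
```

```bash
python3 - <<'E'
from h import *
grab(20)
p,r=pose(PD,.1,-.038,z=.15,flip=1); movep(p,r); print(get_state()["clock"])
p,r=pose(PD,.1,-.038,flip=1); print("down",move_l(p,.1,until_force=8))
f0=np.array(get_state()["contact_force"])
for t in np.arange(.1,1.41,.13):
    p,r=pose(PD,t,-.018,flip=1); h=move_l(p,.06,rot=r,until_force=10)
    s=get_state(); print(round(t,2),h,round(s["clock"],2),np.round(s["contact_force"]-f0,1),np.round(np.array(s["position"])-p,4))
    if h: break
f=grab_frame("top"); cv2.imwrite("pics/t1.png",cv2.resize(f["img"][130:260,170:360,::-1],None,fx=4,fy=4))
E
```

```text
4.05
down False
0.1 False 5.72 [0.1 0.6 0. ] [ 0.0002 -0.0005  0.0001]
0.23 False 6.01 [-0.   1.4 -0.8] [-0.0001  0.     -0.    ]
0.36 False 6.29 [-1.6  1.  -0.7] [0.     0.0002 0.    ]
0.49 False 6.58 [-0.5  0.6 -0.8] [ 0.      0.0002 -0.    ]
0.62 False 6.86 [-0.6 -0.2 -0.9] [-0.0001  0.0003 -0.    ]
0.75 False 7.14 [-0.9  1.2 -1.4] [-0.      0.0002 -0.    ]
0.88 False 7.42 [-0.9  1.3 -0.6] [-0.0001  0.0002  0.    ]
1.01 False 7.71 [-0.7  1.1 -1. ] [-0.0001  0.0002 -0.    ]
1.14 False 7.99 [-1.7  0.7 -1.2] [-0.0001  0.0002  0.    ]
1.27 False 8.28 [-0.6  0.2 -0.5] [-0.0001  0.0002 -0.    ]
1.4 False 8.56 [-0.4  0.4 -0.6] [-0.0001  0.0002 -0.    ]
```

View pics/t1.png

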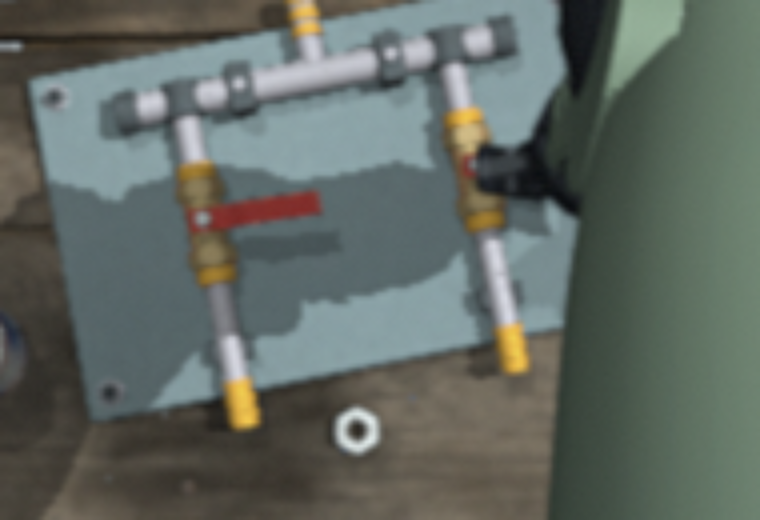

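The duty lever has swung out to the right under the fingers, with its hub at about (470,165) in the crop. The standby lever (200,218)-(320,203) hasn't moved. Next I'll creep to the stop under force watch, back off and look.

```bash
python3 - <<'E'
from h import *
f0=np.array(get_state()["contact_force"])
for t in np.arange(1.44,1.75,.04):
    p,r=pose(PD,t,-.018,flip=1); h=move_l(p,.03,rot=r,until_force=4)
    s=get_state(); d=np.array(s["contact_force"])-f0; print(round(t,2),h,round(s["clock"],2),np.round(d,1))
    if h or np.linalg.norm(d)>4: break
p,r=pose(PD,t,-.045,flip=1); move_l(p,.08)
p[2]=.15; move_l(p,.15)
p,r=pose(PS,1.57,.036,z=.15,flip=1); movep(p,r)
for cam in ["top","scene"]:
    f=grab_frame(cam); cv2.imwrite(f"pics/{cam}2.png",cv2.resize(f["img"][120:270,150:370,::-1],None,fx=3,fy=3))
    for n,z in [("duty_pivot",.052),("duty_tip",.055),("standby_pivot",.052),("standby_tip",.055)]:
        for q in tip_of(cam,n)[:2]: print(cam,n,round(q["score"],2),np.round(px2w(f,q["centre"],z)[:2],4))
print(get_state()["clock"])
E
```

```text
1.44 False 8.86 [ 0.4 -0.2  0.6]
1.48 False 9.11 [0.2 0.  0.4]
1.52 False 9.36 [-2.4 -0.1  1.2]
1.56 False 9.61 [-5.3 -0.7  4.9]
top duty_pivot 0.9 [0.592 0.009]
top duty_tip 0.51 [ 0.5992 -0.0579]
scene duty_pivot 0.57 [0.6022 0.008 ]
scene duty_tip 0.5 [ 0.5863 -0.0506]
scene standby_pivot 0.72 [0.5488 0.1732]
scene standby_tip 0.66 [0.5726 0.1018]
12.175
```

View pics/top2.png

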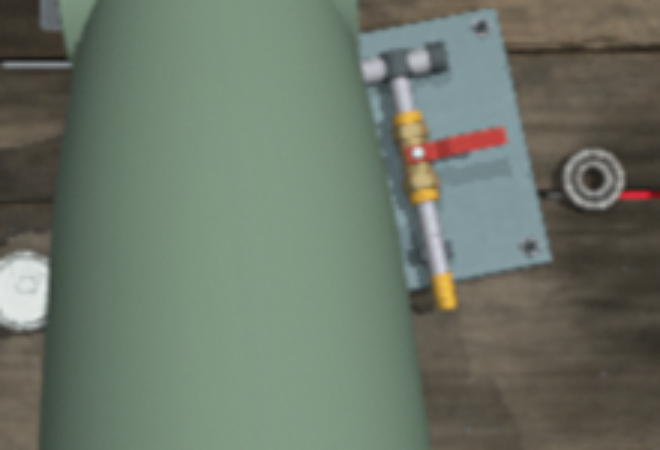

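View pics/scene2.png

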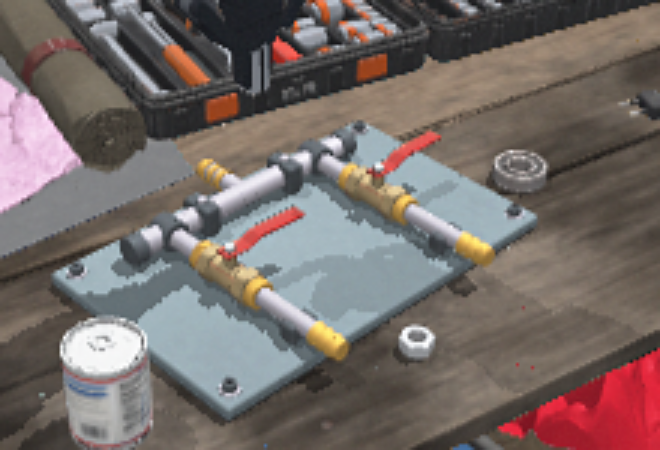

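The duty lever now points square to its pipe, (417,153)-(505,137) in the top crop, against its stop. The bearing, nut and tin are where they were, and the arm hides the standby valve from the top camera. The stop appeared at the commanded angle, so the model fits. Now I'll push the standby lever to 45°.

```bash
python3 - <<'E'
from h import *
p,r=pose(PS,1.57,.036,flip=1); print("down",move_l(p,.1,until_force=8))
f0=np.array(get_state()["contact_force"])
for t in [*np.arange(1.57,.8,-.13),.785]:
    p,r=pose(PS,t,.018,flip=1); h=move_l(p,.05,rot=r,until_force=10)
    s=get_state(); print(round(t,2),h,round(s["clock"],2),np.round(s["contact_force"]-f0,1))
    if h: break
p,r=pose(PS,t,.04,flip=1); move_l(p,.08)
p[2]=.16; move_l(p,.15)
movep([.35,-.35,.25],r)
for cam in ["top","scene"]:
    f=grab_frame(cam); cv2.imwrite(f"pics/{cam}3.png",cv2.resize(f["img"][120:270,150:370,::-1],None,fx=3,fy=3))
    P={}
    for n,z in [("duty_pivot",.052),("duty_tip",.055),("standby_pivot",.052),("standby_tip",.055)]:
        for q in tip_of(cam,n)[:1]: P[n]=px2w(f,q["centre"],z)[:2]; print(cam,n,round(q["score"],2),np.round(P[n],4))
    for k in ("duty","standby"):
        if k+"_tip" in P and k+"_pivot" in P:
            d=P[k+"_tip"]-P[k+"_pivot"]; print(k,(np.arctan2(d[1],d[0])-psi-np.pi)%(2*np.pi))
print(get_state()["clock"])
E
```

```text
down False
1.57 False 13.88 [0.2 0.5 0.5]
1.44 False 14.18 [ 0.1  1.3 -0.1]
1.31 False 14.47 [-0.   0.3  0.5]
1.18 False 14.78 [ 0.   0.  -0.3]
1.05 False 15.07 [ 0.8  0.5 -0.5]
0.92 False 15.38 [-0.1 -0.4  0.5]
0.79 False 15.68 [-0.8  1.1  1.9]
top duty_pivot 0.68 [0.5858 0.0106]
top duty_tip 0.71 [ 0.6048 -0.057 ]
top standby_pivot 0.8 [0.5614 0.1684]
top standby_tip 0.5 [0.5215 0.1082]
duty 1.64478038289651
standby 0.785951664556638
scene duty_pivot 0.8 [0.5993 0.011 ]
scene duty_tip 0.58 [ 0.5851 -0.0542]
scene standby_pivot 0.65 [0.5609 0.1595]
scene standby_tip 0.51 [0.5228 0.1185]
duty 1.1567555915531909
standby 0.6226714358541034
19.35
```

View pics/top3.png

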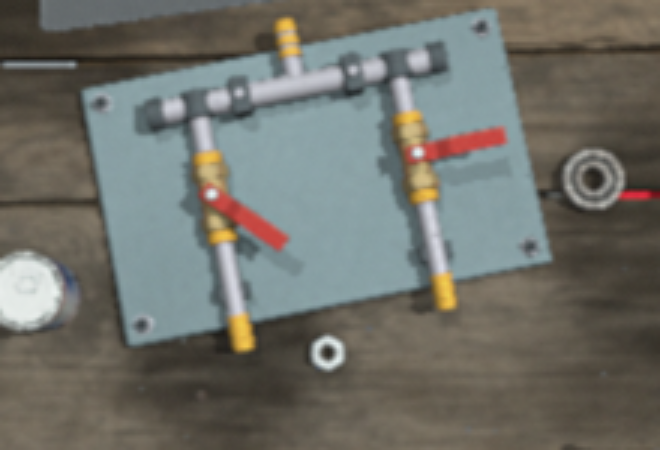

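The standby lever, (211,193)-(282,243), stands about 0.76 rad from its pipe, so it is half open. The duty lever, (417,153)-(505,137), is square to its pipe, and the arm is clear of everything.

```bash
python3 -c "
from cell import *
print(sign_off())"
```

```text
the job is handed in; nothing more can be done
None
```

I've handed the job in: the duty (right) valve was pushed fully shut first, then the standby (left) valve was pushed to half open, about 0.76 rad (43°) from its pipe in the last picture, with the tin, bearing and nut left in place; no verdict was returned.

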